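Rinse a pocket pH tester, dip it in the sample and hang it back

TASK

Take the yellow pH tester out of its stand and, holding it in the gripper, rinse it by dipping the tip of its electrode into the water in the small beaker; then dip it into the blue sample in the large beaker and keep it there for two seconds so that the reading settles. Leave both glasses standing where they are without pressing on them, leave the bottles behind alone, and finally hang the tester upright in the fork of its stand again, collar resting on the fork, and let go.

Things in the scene. Friction and masses are not known exactly. Their poses are not given: they have to be found in the camera images.
- tester: Yellow pocket pH tester, 172 mm long, 90 g, hanging upright. Origin at the lower end of its electrode, z up its axis, display to -x. By height: grey electrode, diameter 15 mm (0-60 mm), white line on it at 37 mm; black neck, diameter 22 (60-90); black collar, diameter 33 (90-96); yellow case, 30 mm in x by 24 in y (95-167); black cap. Grasp the case from above.
- tester_tip (a point): Lower end of the tester's electrode (same point as its origin).
- tester_collar (a point): Centre of the underside of the tester's collar, 90 mm above the tip on the axis; this face rests on the fork.
- tester_grip (a point): Point on the tester's axis at the middle of the yellow case, 135 mm above the tip; case 30 mm in x by 24 mm in y.
- stand: White fixed stand, base 100 x 90 x 9 mm. Origin on its underside below the middle of the fork. A column at +x carries a level fork plate, 60 mm wide, 7 thick, top face 113 mm above the origin; its slot, 28 mm wide, is open to -x (back edge x = +14 mm, prong tips x = -30). Raised edges 4 mm high bound the seat behind, beside and at the prong tips. Nothing stands above it.
- stand_seat (a point): Centre of the fork's seat, level with its top face: tester_collar belongs here when the tester hangs in the stand.
- rinse_beaker: Small clear glass beaker with clear water: outer diameter 52 mm, inner 44 mm, rim 69 mm above its origin, water surface about 27 mm and inner floor 2 mm above the origin. Origin at the centre of its underside, z up. Loose, 0.11 kg.
- sample_beaker: Large glass beaker with blue solution: outer diameter 72 mm, inner 60 mm, rim 94 mm above its origin, surface about 41 mm and inner floor 2 mm above the origin. Origin at the centre of its underside, z up. Loose, 0.24 kg.
- acid_bottle: Bystander: amber bottle with a dark cap, 64 mm diameter, 126 mm tall. Origin at the centre of its underside.
- wash_bottle: Bystander: clear wash bottle with a red spout, 58 x 92 mm, 177 mm tall. Origin at the centre of its underside.
- drop_bottle: Bystander: small amber bottle, 35 mm diameter, 70 mm tall. Origin at the centre of its underside.
- drop_bottle2: Bystander: small clear bottle with a blue cap, 35 mm diameter, 70 mm tall. Origin at the centre of its underside.

How it is judged:
On the way, in this order (a step that is already met when the one before it is completed fails the run):
1. the held tester's electrode tip is in the water of the small beaker (horizontal distance between tester_tip and rinse_beaker below 0.024 m and z of tester_tip in the frame of rinse_beaker between -0.003 and 0.021 m and contact force between the fingers and tester above 0.5 N), for 0.2 s.
2. the tip is lifted out of the small beaker, above its rim (z of tester_tip in the frame of rinse_beaker above 0.069 m and contact force between the fingers and tester above 0.5 N), for 0.05 s.
3. the held tester's electrode tip is in the blue sample in the large beaker and stays there (1.5 s) (horizontal distance between tester_tip and sample_beaker below 0.032 m and z of tester_tip in the frame of sample_beaker between -0.003 and 0.035 m and contact force between the fingers and tester above 0.5 N), for 1.5 s.
At the end, for the whole second after the job is handed in: The tester hangs at rest in the stand: collar within 8 mm of the seat's centre sideways and 3 mm in height, upright within 5 degrees. Both beakers stand upright (5 degrees) within 30 mm, and the four bottles within 40 mm, of where they began (horizontal distance between tester_collar and stand_seat below 0.008 m and z of tester_collar in the frame of stand_seat between -0.003 and 0.003 m and angle between each of tester, rinse_beaker, sample_beaker's own z axis and vertical below 0.09 rad and linear speed of tester below 0.02 m/s and distance of each of rinse_beaker, sample_beaker from where it was at the start of the episode below 0.03 m and distance of each of acid_bottle, wash_bottle, drop_bottle, drop_bottle2 from where it was at the start of the episode below 0.04 m); the robot touches nothing.
It fails at once if a beaker is tipped by more than 20 degrees (angle between any of rinse_beaker, sample_beaker's own z axis and vertical above 0.35 rad).
It fails at once if the tester is pressed on a beaker with more than 10 N (contact force between tester and rinse_beaker above 10 N or contact force between tester and sample_beaker above 10 N).
It fails at once if a bottle is knocked over (tipped by more than 45 degrees) (angle between any of acid_bottle, wash_bottle, drop_bottle, drop_bottle2's own z axis and vertical above 0.78 rad).
It also fails if it takes over 58 s, if anything falls off the work surface, if the arm or the gripper's body presses on something with over 40 N, if the wrist force passes 120 N, or if a joint passes its speed limit or range.

ROBOT

A 6-joint arm with a two-finger parallel gripper is mounted at the origin on a cart in front of the work surface, level with it; the furniture and walls round the work are solid. World frame = base frame: x ahead of the robot, y to its left, z up, the work surface at z = 0. Lengths are in m, angles in rad, forces in N, time in s.
With the tool pointing down it reaches from about 0.25 to 0.725 m from the base axis. Payload 4 kg.
Tool frame: the origin (TCP) lies on the centre line of the jaws, within the pads' length; the fingertips stand 22 mm ahead of it and the grasp point (between the pads) lies 3 mm ahead of it (bot.tip_reach is the distance from the TCP to the fingertips, in m); z points along the fingers, y is the line along which they close (so a half turn about z gives the same grasp; the last joint's range is limited). The gripper opens to 85 mm and grips with 20 to 120 N. Pads are 22 mm wide; open, the fingers measure 114 mm over their backs; the gripper's body (76 mm by 85 mm) begins 54 mm behind the grasp point. The pads swing forward as they close: fully open they stand 13 mm farther back than shut.
Start: joints at [1.235, 0.241, 0.005, 1.335, 0, 1.571], TCP at [0.165, 0.472, 0.253] pointing down, gripper open.
Joint ranges: [-2.72, 2.72], [-1.05, 1.87], [-1.09, 1.28], [-1.99, 2.15], [-1.42, 1.44], [-3.14, 3.14]. Speed limits (rad/s): [2.79, 2.79, 3.14, 3.14, 3.14, 3.14].

INTERFACE

Orientations are given as a unit quaternion [x, y, z, w].
In Python, from workcell import bot gives the robot as it stands. The module is installed in compiled form; this text tells all that it offers.
- The arm moves only by the tool apply_moves, never from a script. Its argument "commands" is a list of rows, each a list of 4 numbers: the shift along the tool's x, y, z scaled (see below), then the turn about the tool's z scaled (see below). In form: [[tx, ty, tz, roll], ...]. A call has exactly 5 rows; each row shifts and turns the commanded pose from where the row before left it, along the tool's axes as they then stand; what a row does not reach is not made up. The controller multiplies each number of a shift by 20 mm and each number of a turn by 60 degrees. A row lasts 1/12 s, in which the tool goes at most 41.7 mm and 7.16 degrees, less where a joint would pass 70% of its speed; a pose out of reach is approached as far as the arm can. A call with a number of a shift or a turn outside -1 to 1 is refused whole. A call with a gripper value outside its range is refused whole. "claw" is the closure, from 0 (fully open) to 1 (shut), set as the call begins (left out, the last holds). The fingers move at their own pace and stop on an object; the grip force is fixed at half the most. Time passes only in rows, so rows that do not move let the fingers close, or fill a call up. It gives the time, the measured TCP pose, the force, the opening and the grip force at its end, in the units of the state.
- bot.get_obs(): the state, without advancing time (a new reading comes with each control period).
- bot.camera(name): name is "scene" or "top"; returns a dict with "image" (480x640x3 uint8, blue, green, red), "camera_matrix" (3x3 intrinsics, pixels), "R" (3x3) and "t" (3): a world point X has camera coordinates R X + t. Camera axes: x right, y down, z forward; pixel columns grow to the right and rows downward; lengths in m; the calibration is good to about 2 mm. A picture is of the moment at which its call begins. There is no depth.
- bot.job_done(): hands the job in; it is judged then, once.
The state is a dict: "clock": time; "joint_pos": joint angles; "joint_vel": joint speeds; "tau": joint torques, N m; "eef_pos": TCP position; "tool_rot": TCP orientation; "ft_force": force on the tool from outside, world axes, zero at the start; "ft_torque": the same for the moment, N m; "grip_width": finger opening in m; "grasp_force": force on a finger pad.
Only numpy, scipy, OpenCV 4.12 (cv2) and the standard library are available. Lean on these libraries where they do the work, as an engineer would, in place of code of your own. Each camera call takes 0.05 s, during which the arm holds its last target. There are 200 camera calls.

## Working session

There is one attempt and no reset: what is moved stays moved. The work goes in short steps, Python scripts to look and compute and a tool call to move; the robot and the scene stay as the last step left them, time stands still between calls to the robot, and variables do not carry over. Pictures are saved under pics/ and viewed, at most 10 in all, crops included, and the job is handed in when it is done.

Besides the shell and the picture viewer there is one more tool, called after ">>>" by a JSON object that holds its "op" and its "data". apply_moves: Moves the arm, as the interface text tells. Shifts and turns lie within -1 to 1; 1 stands for 20 mm of shift or 60 degrees of turn. Its arguments: {"type":"object","properties":{"commands":{"type":"array","items":{"type":"array","items":{"type":"number","minimum":-1,"maximum":1}}},"claw":{"type":"number"}},"required":["commands"]}

```bash
mkdir -p pics; python3 - <<'E'
from workcell import bot
import cv2,numpy as np,pickle
d={}
for n in("scene","top"):
    c=bot.camera(n);d[n]=c;cv2.imwrite(f"pics/{n}0.png",c["image"]);print(n,c["camera_matrix"].tolist(),np.round(-c["R"].T@c["t"],3),np.round(c["R"],3).tolist())
pickle.dump(d,open("c0.pkl","wb"))
o=bot.get_obs();print({k:np.round(v,3).tolist() for k,v in o.items()},bot.tip_reach)
E
```

```text
scene [[476.829051510125, 0.0, 316.49979462237417], [0.0, 476.829051510125, 235.74138240199187], [0.0, 0.0, 1.0]] [-0.038 -0.143  0.597] [[0.492, -0.87, 0.022], [-0.504, -0.306, -0.808], [0.71, 0.386, -0.589]]
top [[553.9826975704362, 0.0, 321.69531254096245], [0.0, 553.9826975704362, 234.6577908911052], [0.0, 0.0, 1.0]] [0.509 0.198 0.964] [[-0.014, -1.0, 0.009], [-0.998, 0.013, -0.064], [0.063, -0.01, -0.998]]
{'clock': 0.1, 'joint_pos': [1.235, 0.241, 0.004, 1.335, 0.0, 1.571], 'joint_vel': [-0.001, -0.001, 0.004, -0.0, -0.001, 0.0], 'tau': [0.0, -37.314, 25.301, 0.011, 0.0, 0.0], 'eef_pos': [0.165, 0.472, 0.253], 'tool_rot': [0.167, 0.986, -0.001, -0.0], 'ft_force': [0.225, -0.122, -0.094], 'ft_torque': [-0.017, -0.006, -0.009], 'grasp_force': 0.0, 'grip_width': 0.085} 0.022
```

View pics/scene0.png

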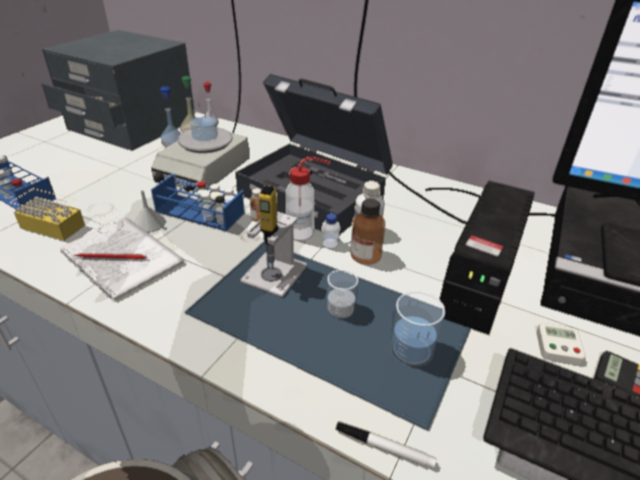

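View pics/top0.png

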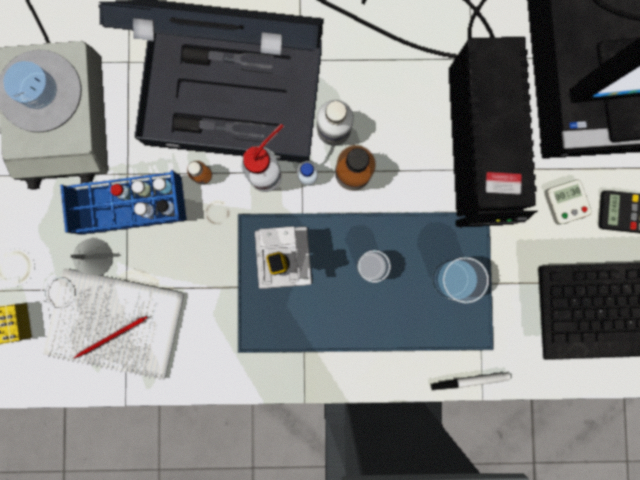

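The scene view shows the tester in its stand near (268,215), the small beaker near (341,295) and the large one near (415,330). In the top view they are at about (277,263), (373,266) and (463,280). I'll enlarge both.

```bash
python3 - <<'E'
import cv2,numpy as np,pickle
d=pickle.load(open("c0.pkl","rb"))
t=d["top"]["image"]; s=d["scene"]["image"]
f=lambda im,x,y,w,h,k:cv2.resize(im[y:y+h,x:x+w],None,fx=k,fy=k,interpolation=cv2.INTER_CUBIC)
cv2.imwrite("pics/topc.png",np.vstack([np.hstack([f(t,245,220,80,75,5),f(t,340,235,80,75,5)]),np.hstack([f(t,425,245,80,45,5),f(t,425,270,80,45,5)])]))
cv2.imwrite("pics/scc.png",np.hstack([f(s,230,180,80,120,5),f(s,315,260,80,120,5)]))
E
```

```text
(no output)
```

View pics/topc.png

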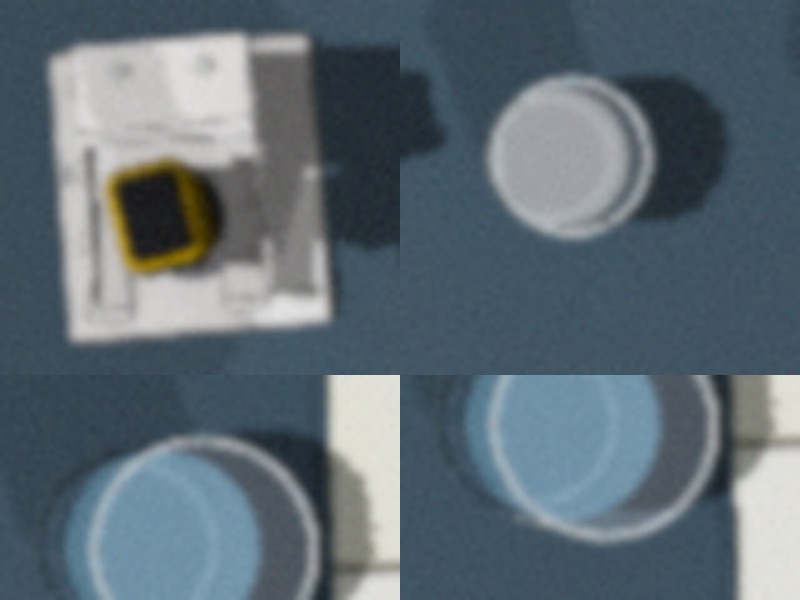

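View pics/scc.png

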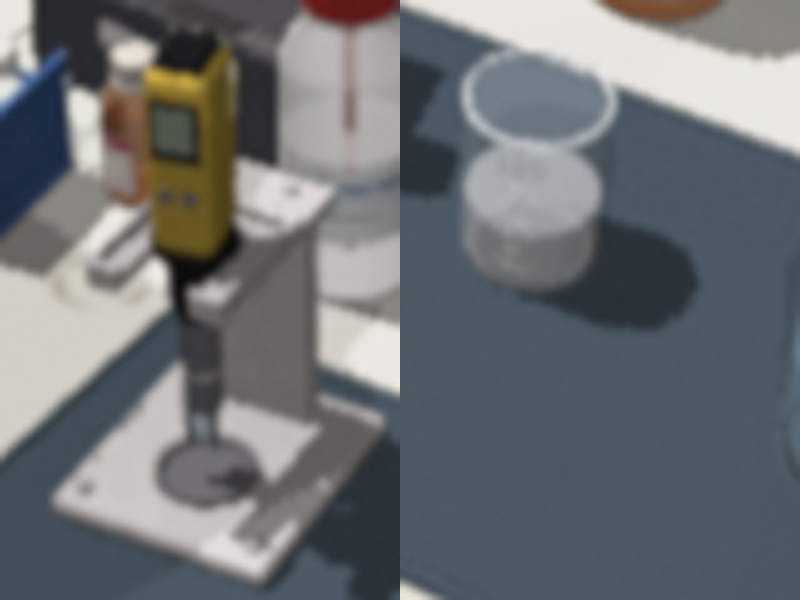

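The crops show these points in the top image:
- Small beaker rim centre: about (374.0,266.0)
- Large beaker rim centre: about (465.6,279.8)
- Tester cap: corners at crop (122,183), (183,172), (194,254), (136,264)

In the scene crop the electrode is upright, the cap is at about (188,50) and the small rim centre is at about (540,100).

```bash
cat > geo.py <<'E'
import pickle,numpy as np
d=pickle.load(open("c0.pkl","rb"))
def bp(n,u,v,z):
    c=d[n];C=-c["R"].T@c["t"];r=c["R"].T@np.linalg.inv(c["camera_matrix"])@[u,v,1];return C+r*(z-C[2])/r[2]
def pj(n,X):
    c=d[n];p=c["camera_matrix"]@(c["R"]@np.array(X)+c["t"]);return p[:2]/p[2]
E
python3 - <<'E'
from geo import *
T=lambda u,v,z:bp("top",245+u/5-.4,220+v/5-.4,z)
S=lambda u,v,z:bp("scene",230+u/5-.4,180+v/5-.4,z)
yaw=lambda a,b:np.degrees(np.arctan2(*(b-a)[1::-1]))
k=[T(*p,.195) for p in((122,183),(183,172),(194,254),(136,264))]
print("cap",np.round(k,4).tolist(),np.mean(k,0),[yaw(k[3],k[0]),yaw(k[2],k[1]),yaw(k[1],k[0])-90])
b=[T(*p,.009) for p in((50,60),(308,38),(330,322),(72,340))]
print("base",np.round(b,4).tolist(),yaw(b[3],b[0]),yaw(b[2],b[1]),yaw(b[2],b[3])-90)
p=[T(*q,.113) for q in((72,52),(248,36),(272,300),(85,315))]
print("plate",np.round(p,4).tolist(),yaw(p[2],p[1]))
print("rinse",bp("top",374,266,.069),bp("scene",315+(140)/5-.4,260+100/5-.4,.069))
print("sample",bp("top",465.6,279.8,.094),bp("scene",420,310,.094))
print("cap scene",S(188,50,.195)," tip scene",S(200,440,.023), "rim px", pj("scene",bp("top",465.6,279.8,.094)))
E
```

```text
cap [[0.5287, 0.2645, 0.195], [0.5315, 0.2475, 0.195], [0.5088, 0.2447, 0.195], [0.5062, 0.2608, 0.195]] [0.51881862 0.25436999 0.195     ] [np.float64(9.362108220032908), np.float64(7.121933526813732), np.float64(9.47143778750322)]
base [[0.5763, 0.305, 0.009], [0.5828, 0.2158, 0.009], [0.4849, 0.2094, 0.009], [0.4799, 0.298, 0.009]] 4.138561881658288 3.740395311771712 3.187766819879812
plate [[0.5713, 0.2866, 0.113], [0.5756, 0.2324, 0.113], [0.4944, 0.2259, 0.113], [0.4906, 0.2831, 0.113]] 4.579812318334976
rinse [0.51390133 0.10607792 0.069     ] [0.5130112  0.10485436 0.069     ]
sample [ 0.49020367 -0.03473725  0.094     ] [ 0.48538968 -0.03671926  0.094     ]
cap scene [0.51697479 0.2536281  0.195     ]  tip scene [0.52091887 0.25889157 0.023     ] rim px [419.82255803 307.53634981]
```

>>> {"op": "apply_moves", "data": {"commands": [[0,0,0,-0.11],[0,0,0,-0.11],[0,0,0,-0.11],[0,0,0,-0.11],[0,0,0,-0.03]], "claw": 0}}

```text
clock: 0.52
eef_pos: [0.1647, 0.4717, 0.2528]
tool_rot: [-0.08, 0.997, -0.001, -0.0]
ft_force: [0.0, 0.0, -0.1]
grip_width: 0.085
grasp_force: 0.0
```

>>> {"op": "apply_moves", "data": {"commands": [[-0.9,-0.8,0,0],[-0.9,-0.8,0,0],[-0.9,-0.8,0,0],[-0.9,-0.8,0,0],[-0.9,-0.8,0,0]]}}

```text
clock: 0.93
eef_pos: [0.2667, 0.4062, 0.2528]
tool_rot: [-0.078, 0.997, -0.0, -0.0]
ft_force: [0.2, 0.3, -0.6]
grip_width: 0.0856
grasp_force: 0.0
```

>>> {"op": "apply_moves", "data": {"commands": [[-0.9,-0.8,0,0],[-0.9,-0.8,0,0],[-0.9,-0.8,0,0],[-0.9,-0.8,0,0],[-0.9,-0.8,0,0]]}}

```text
clock: 1.35
eef_pos: [0.3682, 0.3411, 0.2529]
tool_rot: [-0.078, 0.997, -0.0, -0.0]
ft_force: [0.9, 1.3, 0.4]
grip_width: 0.0856
grasp_force: 0.0
```

>>> {"op": "apply_moves", "data": {"commands": [[-0.9,-0.8,0,0],[-0.9,-0.8,0,0],[-0.9,-0.8,0,0],[-0.9,-0.8,0,0],[-0.9,-0.8,0,0]]}}

```text
clock: 1.77
eef_pos: [0.4695, 0.2761, 0.2528]
tool_rot: [-0.078, 0.997, -0.0, -0.001]
ft_force: [-1.2, 0.3, 0.2]
grip_width: 0.0857
grasp_force: 0.0
```

```bash
cat > st.py <<'E'
from workcell import bot
import numpy as np,sys
from scipy.spatial.transform import Rotation as R
o=bot.get_obs();r=R.from_quat(o["tool_rot"]);M=r.as_matrix()
print(o["clock"],np.round(o["eef_pos"],4),"yaw y",np.degrees(np.arctan2(M[1,1],M[0,1])).round(2),"z",M[:,2].round(3),"w",o["grip_width"],o["grasp_force"],np.round(o["ft_force"],1),"q",np.round(o["joint_pos"],2))
if len(sys.argv)>3: print("units",np.round(M.T@(np.array(sys.argv[1:4],float)-o["eef_pos"])/.02,2))
E
python3 st.py .5185 .2545 .161
```

```text
1.7667 [0.4695 0.2761 0.2528] yaw y 98.96 z [-0.001 -0.001 -1.   ] w 0.085734265762909 0.0 [-1.2  0.3  0.2] q [0.53 0.33 0.13 1.37 0.   0.38]
units [-2.26 -1.45  4.59]
```

>>> {"op": "apply_moves", "data": {"commands": [[-0.6,-0.4,0,0],[-0.6,-0.4,0,0],[-0.6,-0.4,0,0],[-0.46,-0.25,0,0],[0,0,0,0]]}}

```text
clock: 2.18
eef_pos: [0.5193, 0.2549, 0.2526]
tool_rot: [-0.077, 0.997, -0.0, -0.0]
ft_force: [-0.1, 0.2, 0.5]
grip_width: 0.0858
grasp_force: 0.0
```

```bash
python3 st.py .5185 .2545 .161; python3 - <<'E'
from workcell import bot
import cv2,numpy as np
s=bot.camera("scene")["image"];t=bot.camera("top")["image"]
f=lambda im,x,y,w,h,k:cv2.resize(im[y:y+h,x:x+w],None,fx=k,fy=k,interpolation=cv2.INTER_CUBIC)
cv2.imwrite("pics/a.png",np.hstack([f(s,200,100,150,200,2.6),f(t,205,190,150,200,2.6)]))
E
```

```text
2.1833 [0.5193 0.2549 0.2526] yaw y 98.86 z [-0. -0. -1.] w 0.0858093153752542 0.0 [-0.1  0.2  0.5] q [ 0.46  0.4   0.23  1.4  -0.    0.3 ]
units [ 0.04 -0.01  4.58]
```

View pics/a.png

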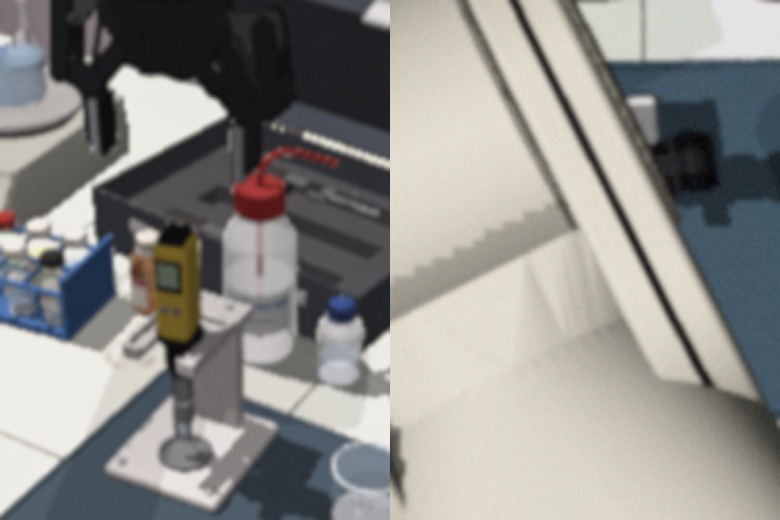

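The scene picture shows the open fingertips at about (102,150) and (238,175), with their midpoint above the cap at (175,235), so the gripper straddles the case. I'll descend and grip.

>>> {"op": "apply_moves", "data": {"commands": [[0,0,0.9,0],[0,0,0.9,0],[0,0,0.9,0],[0,0,0.9,0],[0,0,0.9,0]]}}

```text
clock: 2.7
eef_pos: [0.5169, 0.2562, 0.1628]
tool_rot: [-0.079, 0.997, 0.0, -0.0]
ft_force: [-0.4, 0.6, -0.1]
grip_width: 0.0853
grasp_force: 0.0
```

>>> {"op": "apply_moves", "data": {"commands": [[0,0,0.05,0],[0,0,0,0],[0,0,0,0],[0,0,0,0],[0,0,0,0]], "claw": 1}}

```text
clock: 3.12
eef_pos: [0.5187, 0.256, 0.1639]
tool_rot: [-0.078, 0.997, 0.001, 0.001]
ft_force: [-0.3, -1.1, 0.2]
grip_width: 0.0254
grasp_force: 0.2
```

>>> {"op": "apply_moves", "data": {"commands": [[0,0,0,0],[0,0,0,0],[0,0,0,0],[0,0,0,0],[0,0,0,0]]}}

```text
clock: 3.53
eef_pos: [0.5187, 0.2559, 0.1639]
tool_rot: [-0.078, 0.997, 0.001, 0.001]
ft_force: [-0.6, -1.4, 6.3]
grip_width: 0.0235
grasp_force: 58.6
```

```bash
python3 st.py .5185 .2545 .161
```

```text
3.5333 [0.5187 0.2559 0.1639] yaw y 98.96 z [ 0.002  0.002 -1.   ] w 0.023474129173456065 58.572256565093994 [-0.6 -1.4  6.3] q [0.46 0.44 0.06 1.18 0.   0.3 ]
units [ 0.02 -0.07  0.15]
```

>>> {"op": "apply_moves", "data": {"commands": [[0,0,-0.3,0],[0,0,-0.6,0],[0,0,-0.8,0],[0,0,-0.8,0],[0,0,-0.8,0]]}}

```text
clock: 3.95
eef_pos: [0.5177, 0.2552, 0.2288]
tool_rot: [-0.078, 0.997, -0.0, -0.001]
ft_force: [-0.0, -0.1, -1.0]
grip_width: 0.0233
grasp_force: 58.7
```

>>> {"op": "apply_moves", "data": {"commands": [[0,0,-0.8,0],[0,0,-0.7,0],[0,0,-0.4,0],[0,0,0,0],[0,0,0,0]]}}

```text
clock: 4.37
eef_pos: [0.5181, 0.2554, 0.2662]
tool_rot: [-0.078, 0.997, 0.0, 0.0]
ft_force: [0.6, 0.3, -0.9]
grip_width: 0.0231
grasp_force: 58.7
```

```bash
python3 st.py .5135 .1058 .266; python3 - <<'E'
from workcell import bot
import cv2,numpy as np
s=bot.camera("scene")["image"]
cv2.imwrite("pics/b.png",cv2.resize(s[90:290,190:390],None,fx=3,fy=3,interpolation=cv2.INTER_CUBIC))
from geo import *
p=bot.get_obs()["eef_pos"]
for h in(.141,.141-.172):print(pj("scene",[p[0],p[1],p[2]-h])*3-np.array([190,90])*3)
E
```

```text
4.3667 [0.5181 0.2554 0.2662] yaw y 98.95 z [ 0.  0. -1.] w 0.023139826609656286 58.67524266242981 [ 0.6  0.3 -0.9] q [ 0.46  0.39  0.25  1.43 -0.    0.3 ]
units [ 1.39 -7.35  0.01]
[234.68768954 403.13487175]
[222.05800857 124.37067821]
```

View pics/b.png

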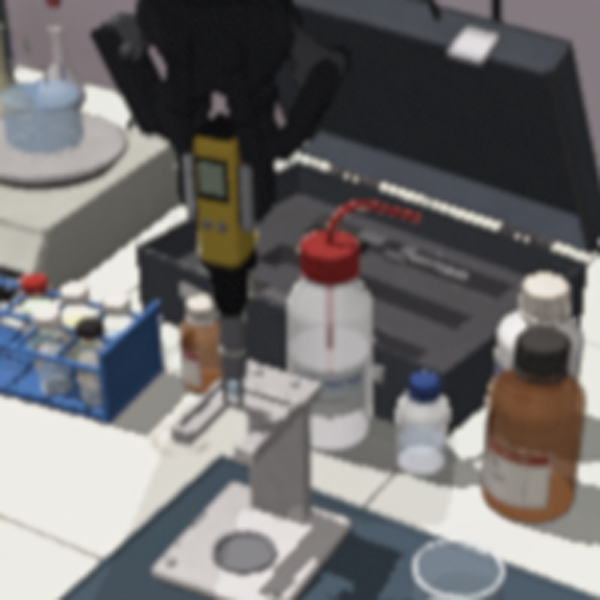

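The tip shows at crop (234,405), against a predicted (235,403), so a TCP-to-tip distance of 0.141 m is right. Next I move above the small beaker.

>>> {"op": "apply_moves", "data": {"commands": [[0.1,-0.5,0,0],[0.14,-0.8,0,0],[0.14,-0.8,0,0],[0.14,-0.8,0,0],[0.14,-0.8,0,0]]}}

```text
clock: 4.83
eef_pos: [0.5157, 0.1787, 0.265]
tool_rot: [-0.078, 0.997, -0.0, -0.001]
ft_force: [0.6, -0.1, -1.4]
grip_width: 0.0232
grasp_force: 58.7
```

>>> {"op": "apply_moves", "data": {"commands": [[0.14,-0.8,0,0],[0.14,-0.8,0,0],[0.14,-0.8,0,0],[0.2,-0.75,0,0],[0.11,-0.5,0,0]]}}

```text
clock: 5.25
eef_pos: [0.5124, 0.1038, 0.2653]
tool_rot: [-0.077, 0.997, -0.0, -0.001]
ft_force: [0.1, -0.4, -0.5]
grip_width: 0.0233
grasp_force: 58.8
```

>>> {"op": "apply_moves", "data": {"commands": [[0,0,0,0],[0,0,0.2,0],[0,0,0.4,0],[0,0,0.4,0],[0,0,0,0]]}}

```text
clock: 5.67
eef_pos: [0.5122, 0.1064, 0.2436]
tool_rot: [-0.079, 0.997, -0.0, -0.002]
ft_force: [-0.7, -0.6, -0.8]
grip_width: 0.0235
grasp_force: 58.8
```

```bash
python3 st.py .5135 .1058 .153; python3 - <<'E'
from workcell import bot
import cv2,numpy as np
s=bot.camera("scene")["image"]
cv2.imwrite("pics/c.png",cv2.resize(s[190:340,290:440],None,fx=4,fy=4,interpolation=cv2.INTER_CUBIC))
from geo import *
p=bot.get_obs()["eef_pos"]
print(pj("scene",[p[0],p[1],p[2]-.141])*4-np.array([290,190])*4, pj("scene",[.5135,.1058,.069])*4-np.array([290,190])*4)
E
```

```text
5.6667 [0.5122 0.1064 0.2436] yaw y 99.03 z [-0.004 -0.001 -1.   ] w 0.02351548365421853 58.79451870918274 [-0.7 -0.6 -0.8] q [0.2  0.29 0.05 1.33 0.   0.05]
units [-0.08 -0.04  4.53]
[211.04506694 294.08472778] [208.9152631  356.96459542]
```

View pics/c.png

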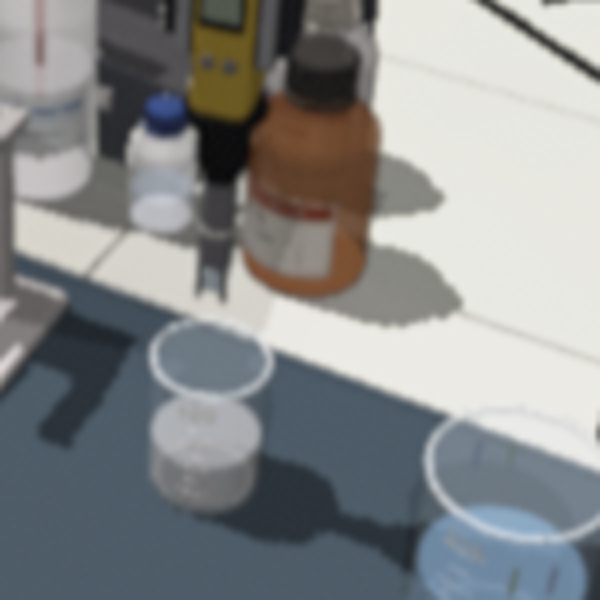

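The tip is at crop (211,298), directly above the rim centre at (211,358). I'll dip it now.

>>> {"op": "apply_moves", "data": {"commands": [[-0.06,0,0.4,0],[0,0,0.6,0],[0,0,0.6,0],[0,0,0.6,0],[0,0,0.6,0]]}}

```text
clock: 6.13
eef_pos: [0.5148, 0.1065, 0.1895]
tool_rot: [-0.078, 0.997, 0.0, 0.0]
ft_force: [0.7, 0.2, -1.5]
grip_width: 0.0235
grasp_force: 58.8
```

>>> {"op": "apply_moves", "data": {"commands": [[0,0,0.6,0],[0,0,0.5,0],[0,0,0.4,0],[0,0,0.2,0],[0,0,0,0]]}}

```text
clock: 6.55
eef_pos: [0.5141, 0.1061, 0.1552]
tool_rot: [-0.078, 0.997, -0.0, -0.001]
ft_force: [0.0, -0.3, -1.0]
grip_width: 0.0235
grasp_force: 58.8
```

>>> {"op": "apply_moves", "data": {"commands": [[0,0,0,0],[0,0,0,0],[0,0,0,0],[0,0,0,0],[0,0,0,0]]}}

```text
clock: 6.97
eef_pos: [0.5149, 0.1061, 0.1568]
tool_rot: [-0.078, 0.997, 0.0, 0.0]
ft_force: [-0.1, 0.6, -1.8]
grip_width: 0.0235
grasp_force: 58.8
```

```bash
python3 st.py .5135 .1058 .153
```

```text
6.9667 [0.5149 0.1061 0.1568] yaw y 98.96 z [ 0.001  0.    -1.   ] w 0.02347017667458427 58.79464387893677 [-0.1  0.6 -1.8] q [ 0.2   0.35 -0.1   1.12 -0.    0.05]
units [ 0.07 -0.01  0.19]
```

>>> {"op": "apply_moves", "data": {"commands": [[0,0,0.2,0],[0,0,0,0],[0,0,0,0],[0,0,0,0],[0,0,0,0]]}}

```text
clock: 7.38
eef_pos: [0.5146, 0.1061, 0.1523]
tool_rot: [-0.078, 0.997, 0.0, -0.0]
ft_force: [-0.6, -0.3, -1.0]
grip_width: 0.0235
grasp_force: 58.8
```

>>> {"op": "apply_moves", "data": {"commands": [[0,0,-0.3,0],[0,0,-0.6,0],[0,0,-0.6,0],[0,0,-0.6,0],[0,0,-0.7,0]]}}

```text
clock: 7.8
eef_pos: [0.5145, 0.1061, 0.2091]
tool_rot: [-0.078, 0.997, -0.0, -0.0]
ft_force: [-0.4, -0.3, -0.5]
grip_width: 0.023
grasp_force: 58.8
```

>>> {"op": "apply_moves", "data": {"commands": [[0,0,-0.7,0],[0,0,-0.7,0],[0,0,-0.7,0],[0,0,-0.5,0],[0,0,-0.2,0]]}}

```text
clock: 8.22
eef_pos: [0.5154, 0.1063, 0.2665]
tool_rot: [-0.078, 0.997, 0.0, 0.002]
ft_force: [0.3, 1.3, -0.2]
grip_width: 0.0231
grasp_force: 58.8
```

```bash
python3 st.py .4885 -.0355 .264
```

```text
8.2167 [0.5154 0.1063 0.2665] yaw y 98.96 z [ 0.003  0.001 -1.   ] w 0.02314765022688278 58.79377841949463 [ 0.3  1.3 -0.2] q [ 0.2   0.29  0.1   1.38 -0.    0.05]
units [ 2.43 -6.79  0.12]
```

>>> {"op": "apply_moves", "data": {"commands": [[0.15,-0.4,0,0],[0.26,-0.7,0,0],[0.26,-0.75,0,0],[0.26,-0.75,0,0],[0.26,-0.75,0,0]]}}

```text
clock: 8.63
eef_pos: [0.5006, 0.035, 0.2632]
tool_rot: [-0.078, 0.997, -0.0, -0.001]
ft_force: [-0.1, 0.1, -0.3]
grip_width: 0.0231
grasp_force: 58.8
```

>>> {"op": "apply_moves", "data": {"commands": [[0.26,-0.75,0,0],[0.26,-0.75,0,0],[0.26,-0.75,0,0],[0.26,-0.7,0,0],[0.16,-0.49,0,0]]}}

```text
clock: 9.05
eef_pos: [0.4874, -0.0371, 0.2633]
tool_rot: [-0.077, 0.997, -0.0, -0.001]
ft_force: [1.4, 0.5, -1.1]
grip_width: 0.0235
grasp_force: 58.8
```

>>> {"op": "apply_moves", "data": {"commands": [[0,0,0,0],[0,0,0.2,0],[0,0,0.1,0],[0,0,0,0],[0,0,0,0]]}}

```text
clock: 9.47
eef_pos: [0.4885, -0.0348, 0.2578]
tool_rot: [-0.079, 0.997, 0.0, -0.0]
ft_force: [-0.0, -0.5, -0.3]
grip_width: 0.0236
grasp_force: 58.8
```

```bash
python3 st.py .489 -.035 .159; python3 - <<'E'
from workcell import bot
import cv2,numpy as np
s=bot.camera("scene")["image"]
cv2.imwrite("pics/d.png",cv2.resize(s[200:380,290:470],None,fx=3,fy=3,interpolation=cv2.INTER_CUBIC))
E
```

```text
9.4667 [ 0.4885 -0.0348  0.2578] yaw y 99.03 z [-0.001  0.    -1.   ] w 0.02363887492321531 58.83904159069061 [-0.  -0.5 -0.3] q [-0.07  0.22 -0.01  1.34  0.   -0.23]
units [-0.03 -0.02  4.94]
```

View pics/d.png

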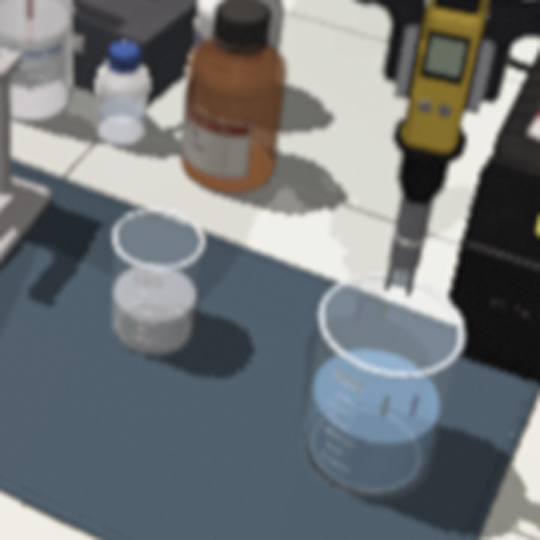

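The tip at crop (400,292), extended downward, meets the rim centre near (392,326), so it is aligned. I'll dip it into the sample and hold.

>>> {"op": "apply_moves", "data": {"commands": [[0,0,0.4,0],[0,0,0.6,0],[0,0,0.6,0],[0,0,0.6,0],[0,0,0.6,0]]}}

```text
clock: 9.93
eef_pos: [0.4885, -0.0352, 0.2013]
tool_rot: [-0.078, 0.997, 0.0, -0.0]
ft_force: [0.1, 0.2, -1.2]
grip_width: 0.023
grasp_force: 58.8
```

>>> {"op": "apply_moves", "data": {"commands": [[0,0,0.6,0],[0,0,0.6,0],[0,0,0.5,0],[0,0,0.3,0],[0,0,0.1,0]]}}

```text
clock: 10.35
eef_pos: [0.4878, -0.0353, 0.159]
tool_rot: [-0.078, 0.997, 0.0, -0.001]
ft_force: [1.0, -0.6, -2.1]
grip_width: 0.0231
grasp_force: 58.8
```

>>> {"op": "apply_moves", "data": {"commands": [[0,0,0,0],[0,0,0,0],[0,0,0,0],[0,0,0,0],[0,0,0,0]]}}

```text
clock: 10.77
eef_pos: [0.4889, -0.0355, 0.1609]
tool_rot: [-0.078, 0.997, -0.0, 0.001]
ft_force: [-0.4, 0.9, -0.6]
grip_width: 0.0231
grasp_force: 58.8
```

>>> {"op": "apply_moves", "data": {"commands": [[0,0,0,0],[0,0,0,0],[0,0,0,0],[0,0,0,0],[0,0,0,0]]}}

```text
clock: 11.18
eef_pos: [0.4886, -0.0355, 0.1603]
tool_rot: [-0.078, 0.997, -0.0, 0.0]
ft_force: [0.2, -0.1, 0.1]
grip_width: 0.0231
grasp_force: 58.8
```

>>> {"op": "apply_moves", "data": {"commands": [[0,0,0,0],[0,0,0,0],[0,0,0,0],[0,0,0,0],[0,0,0,0]]}}

```text
clock: 11.6
eef_pos: [0.4886, -0.0355, 0.1603]
tool_rot: [-0.078, 0.997, 0.0, -0.0]
ft_force: [0.2, 0.9, -0.9]
grip_width: 0.023
grasp_force: 58.8
```

>>> {"op": "apply_moves", "data": {"commands": [[0,0,0,0],[0,0,0,0],[0,0,0,0],[0,0,0,0],[0,0,0,0]]}}

```text
clock: 12.02
eef_pos: [0.4886, -0.0355, 0.1603]
tool_rot: [-0.078, 0.997, 0.0, 0.0]
ft_force: [0.1, 0.1, -0.9]
grip_width: 0.0235
grasp_force: 58.8
```

>>> {"op": "apply_moves", "data": {"commands": [[0,0,0,0],[0,0,0,0],[0,0,0,0],[0,0,0,0],[0,0,0,0]]}}

```text
clock: 12.43
eef_pos: [0.4886, -0.0355, 0.1603]
tool_rot: [-0.078, 0.997, 0.0, -0.0]
ft_force: [0.1, 0.2, -0.3]
grip_width: 0.0231
grasp_force: 58.8
```

>>> {"op": "apply_moves", "data": {"commands": [[0,0,0,0],[0,0,0,0],[0,0,0,0],[0,0,0,0],[0,0,0,0]]}}

```text
clock: 12.85
eef_pos: [0.4886, -0.0355, 0.1603]
tool_rot: [-0.078, 0.997, -0.0, 0.0]
ft_force: [0.1, -0.6, -0.7]
grip_width: 0.0233
grasp_force: 58.8
```

```bash
python3 st.py .489 -.035 .268
```

```text
12.85 [ 0.4886 -0.0355  0.1603] yaw y 98.96 z [ 0. -0. -1.] w 0.023269186720964723 58.839059472084045 [ 0.1 -0.6 -0.7] q [-0.07  0.28 -0.19  1.1  -0.   -0.23]
units [-0.03  0.02 -5.38]
```

>>> {"op": "apply_moves", "data": {"commands": [[0,0,-0.3,0],[0,0,-0.6,0],[0,0,-0.6,0],[0,0,-0.6,0],[0,0,-0.7,0]]}}

```text
clock: 13.27
eef_pos: [0.4883, -0.0355, 0.217]
tool_rot: [-0.078, 0.997, 0.0, -0.0]
ft_force: [0.5, 0.2, -1.3]
grip_width: 0.0234
grasp_force: 58.8
```

>>> {"op": "apply_moves", "data": {"commands": [[0,0,-0.7,0],[0,0,-0.7,0],[0,0,-0.7,0],[0,0,-0.5,0],[0,0,-0.2,0]]}}

```text
clock: 13.68
eef_pos: [0.4894, -0.0355, 0.2744]
tool_rot: [-0.078, 0.997, -0.0, 0.002]
ft_force: [-0.4, -0.0, -1.1]
grip_width: 0.0236
grasp_force: 58.8
```

```bash
python3 st.py .520 .256 .272
```

```text
13.6833 [ 0.4894 -0.0355  0.2744] yaw y 98.96 z [ 0.003 -0.    -1.   ] w 0.02360093459858263 58.838467597961426 [-0.4 -0.  -1.1] q [-0.07  0.21  0.02  1.38  0.   -0.23]
units [-3.78 14.16  0.12]
```

>>> {"op": "apply_moves", "data": {"commands": [[-0.1,0.4,0,0],[-0.2,0.75,0,0],[-0.22,0.8,0,0],[-0.22,0.8,0,0],[-0.22,0.8,0,0]]}}

```text
clock: 14.1
eef_pos: [0.4959, 0.0388, 0.2712]
tool_rot: [-0.078, 0.997, 0.0, -0.001]
ft_force: [0.6, 1.2, -0.6]
grip_width: 0.0236
grasp_force: 58.8
```

>>> {"op": "apply_moves", "data": {"commands": [[-0.22,0.8,0,0],[-0.22,0.8,0,0],[-0.22,0.8,0,0],[-0.22,0.8,0,0],[-0.22,0.8,0,0]]}}

```text
clock: 14.52
eef_pos: [0.5051, 0.1214, 0.2711]
tool_rot: [-0.078, 0.997, -0.0, -0.001]
ft_force: [-0.4, 0.4, -1.7]
grip_width: 0.0232
grasp_force: 58.8
```

>>> {"op": "apply_moves", "data": {"commands": [[-0.22,0.8,0,0],[-0.22,0.8,0,0],[-0.22,0.8,0,0],[-0.22,0.8,0,0],[-0.22,0.8,0,0]]}}

```text
clock: 14.93
eef_pos: [0.5143, 0.2038, 0.271]
tool_rot: [-0.078, 0.997, -0.0, -0.001]
ft_force: [0.1, 0.3, -0.7]
grip_width: 0.0236
grasp_force: 58.8
```

>>> {"op": "apply_moves", "data": {"commands": [[-0.2,0.8,0,0],[-0.22,0.8,0,0],[-0.2,0.7,0,0],[0,0.3,0,0],[0,0,0,0]]}}

```text
clock: 15.35
eef_pos: [0.5185, 0.2573, 0.2713]
tool_rot: [-0.079, 0.997, -0.0, -0.001]
ft_force: [-0.4, -0.1, 0.2]
grip_width: 0.0232
grasp_force: 58.9
```

```bash
python3 st.py .520 .256 .272; python3 - <<'E'
from workcell import bot
import cv2,numpy as np
s=bot.camera("scene")["image"]
cv2.imwrite("pics/e.png",cv2.resize(s[170:290,220:320],None,fx=5,fy=5,interpolation=cv2.INTER_CUBIC))
from geo import *
p=bot.get_obs()["eef_pos"]
f=lambda X:np.round(pj("scene",X)*5-np.array([220,170])*5)
print(f([p[0],p[1],p[2]-.141]),f([p[0],p[1],p[2]-.051]))
c,s_=np.cos(np.radians(4)),np.sin(np.radians(4))
for l in [(0,0),(-30,30),(-30,-30),(-30,14),(-30,-14),(14,14),(14,-14)]:
    print(l,f([.522+(c*l[0]-s_*l[1])/1e3,.256+(s_*l[0]+c*l[1])/1e3,.117 if abs(l[1])==30 else .113]))
E
```

```text
15.35 [0.5185 0.2573 0.2713] yaw y 99.08 z [-0.002 -0.    -1.   ] w 0.023226599380387326 58.87363851070404 [-0.4 -0.1  0.2] q [0.46 0.4  0.27 1.45 0.   0.3 ]
units [-0.06 -0.08 -0.03]
[240. 255.] [229.  25.]
(0, 0) [247. 292.]
(-30, 30) [128. 304.]
(-30, -30) [280. 352.]
(-30, 14) [168. 326.]
(-30, -14) [239. 348.]
(14, 14) [233. 262.]
(14, -14) [302. 282.]
```

View pics/e.png

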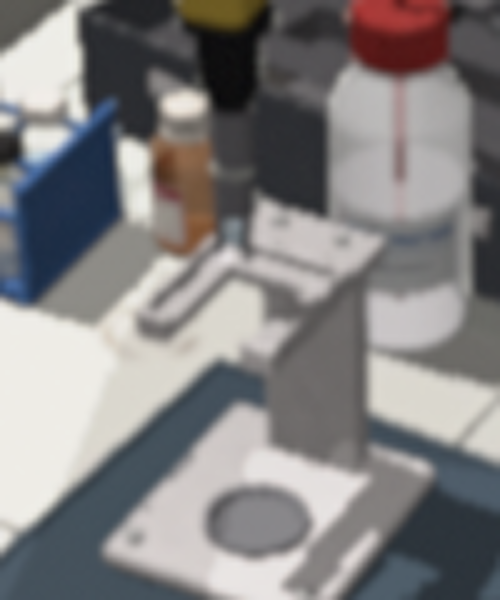

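The fork's left prong tip is at crop (138,318) and the slot's back corner at about (230,270), within about 1 px of the predicted seat. I'll lower the tester.

>>> {"op": "apply_moves", "data": {"commands": [[-0.06,-0.08,0.2,0],[0,0,0.5,0],[0,0,0.5,0],[0,0,0.5,0],[0,0,0.5,0]]}}

```text
clock: 15.82
eef_pos: [0.5203, 0.2536, 0.2267]
tool_rot: [-0.078, 0.997, -0.0, -0.001]
ft_force: [1.2, -0.4, -0.4]
grip_width: 0.0233
grasp_force: 58.9
```

>>> {"op": "apply_moves", "data": {"commands": [[0,0,0.5,0],[0,0,0.5,0],[0,0,0.5,0],[0,0,0.5,0],[0,0,0.3,0]]}}

```text
clock: 16.23
eef_pos: [0.52, 0.2542, 0.1805]
tool_rot: [-0.078, 0.997, -0.0, -0.001]
ft_force: [0.5, -0.2, -0.4]
grip_width: 0.0236
grasp_force: 58.9
```

>>> {"op": "apply_moves", "data": {"commands": [[0,0,0.3,0],[0,0,0.2,0],[0,0,0,0],[0,0,0,0],[0,0,0,0]]}}

```text
clock: 16.65
eef_pos: [0.521, 0.2546, 0.1729]
tool_rot: [-0.078, 0.997, 0.0, 0.001]
ft_force: [0.3, 0.7, -0.4]
grip_width: 0.0233
grasp_force: 58.9
```

```bash
python3 st.py .520 .256 .164
```

```text
16.65 [0.521  0.2546 0.1729] yaw y 98.96 z [ 0.001  0.001 -1.   ] w 0.023349026236630356 58.87458622455597 [ 0.3  0.7 -0.4] q [0.45 0.44 0.08 1.21 0.   0.3 ]
units [0.04 0.07 0.44]
```

>>> {"op": "apply_moves", "data": {"commands": [[0.04,0.05,0.15,0],[0,0,0.1,0],[0,0,0.1,0],[0,0,0,0],[0,0,0,0]]}}

```text
clock: 17.07
eef_pos: [0.5195, 0.2552, 0.1651]
tool_rot: [-0.078, 0.997, -0.0, -0.0]
ft_force: [0.0, -0.2, -0.4]
grip_width: 0.0232
grasp_force: 58.9
```

>>> {"op": "apply_moves", "data": {"commands": [[0,0,0.05,0],[0,0,0.05,0],[0,0,0,0],[0,0,0,0],[0,0,0,0]]}}

```text
clock: 17.48
eef_pos: [0.5198, 0.2554, 0.1639]
tool_rot: [-0.078, 0.997, 0.0, 0.0]
ft_force: [-1.3, -1.1, 5.3]
grip_width: 0.0229
grasp_force: 59.2
```

```bash
python3 st.py .520 .256 .164
```

```text
17.4833 [0.5198 0.2554 0.1639] yaw y 98.96 z [ 0.001  0.    -1.   ] w 0.022904217730156006 59.207611083984375 [-1.3 -1.1  5.3] q [ 0.46  0.45  0.06  1.19 -0.    0.3 ]
units [-0.01  0.03 -0.  ]
```

Contact is at the same height (0.1639 m) and force as at the grasp, so the collar is on the fork. I'll release and rise.

>>> {"op": "apply_moves", "data": {"commands": [[0,0,0,0],[0,0,0,0],[0,0,0,0],[0,0,0,0],[0,0,0,0]], "claw": 0}}

```text
clock: 17.9
eef_pos: [0.5196, 0.2552, 0.163]
tool_rot: [-0.078, 0.997, -0.0, -0.0]
ft_force: [0.9, -0.5, 0.7]
grip_width: 0.0819
grasp_force: 0.0
```

>>> {"op": "apply_moves", "data": {"commands": [[0,0,0,0],[0,0,0,0],[0,0,0,0],[0,0,0,0],[0,0,0,0]]}}

```text
clock: 18.32
eef_pos: [0.5197, 0.2553, 0.1633]
tool_rot: [-0.078, 0.997, -0.0, 0.0]
ft_force: [0.1, -0.0, -0.1]
grip_width: 0.085
grasp_force: 0.0
```

>>> {"op": "apply_moves", "data": {"commands": [[0,0,-0.3,0],[0,0,-0.6,0],[0,0,-0.8,0],[0,0,-0.8,0],[0,0,-0.8,0]]}}

```text
clock: 18.73
eef_pos: [0.5196, 0.2553, 0.2304]
tool_rot: [-0.078, 0.997, 0.0, 0.0]
ft_force: [0.4, 1.0, 0.3]
grip_width: 0.0854
grasp_force: 0.0
```

>>> {"op": "apply_moves", "data": {"commands": [[0,0,-0.8,0],[0,0,-0.5,0],[0.5,0,0,0],[0.8,0,0,0],[0.8,0,0,0]]}}

```text
clock: 19.15
eef_pos: [0.478, 0.2487, 0.2555]
tool_rot: [-0.078, 0.997, 0.0, 0.0]
ft_force: [-0.4, 0.2, -0.3]
grip_width: 0.0855
grasp_force: 0.0
```

>>> {"op": "apply_moves", "data": {"commands": [[0.9,0.9,0,0],[0.9,0.9,0,0],[0.9,0.9,0,0],[0.9,0.9,0,0],[0.9,0.9,0,0]]}}

```text
clock: 19.57
eef_pos: [0.3742, 0.3241, 0.2555]
tool_rot: [-0.078, 0.997, 0.0, 0.0]
ft_force: [0.2, -0.6, 0.2]
grip_width: 0.0852
grasp_force: 0.0
```

>>> {"op": "apply_moves", "data": {"commands": [[0.9,0.9,0,0],[0.9,0.9,0,0],[0.9,0.9,0,0],[0.5,0.5,0,0],[0,0,0,0]]}}

```text
clock: 19.98
eef_pos: [0.2999, 0.3782, 0.2556]
tool_rot: [-0.08, 0.997, 0.0, -0.0]
ft_force: [0.1, -0.7, -0.1]
grip_width: 0.0853
grasp_force: 0.0
```

```bash
python3 st.py; python3 - <<'E'
from workcell import bot
import cv2,numpy as np
s=bot.camera("scene")["image"];t=bot.camera("top")["image"]
f=lambda im,x,y,w,h,k:cv2.resize(im[y:y+h,x:x+w],None,fx=k,fy=k,interpolation=cv2.INTER_CUBIC)
cv2.imwrite("pics/f.png",np.vstack([np.hstack([f(s,230,180,80,70,5),f(t,245,220,80,70,5)]),f(s,200,200,266,160,3)[:,:].copy() [:, :798] if False else cv2.resize(s[200:370,190:460],(800,240))]))
E
```

```text
19.9833 [0.2999 0.3782 0.2556] yaw y 99.19 z [-0.001  0.001 -1.   ] w 0.08530642085106294 0.0 [ 0.1 -0.7 -0.1] q [ 0.9   0.21 -0.03  1.33  0.    0.74]
```

View pics/f.png

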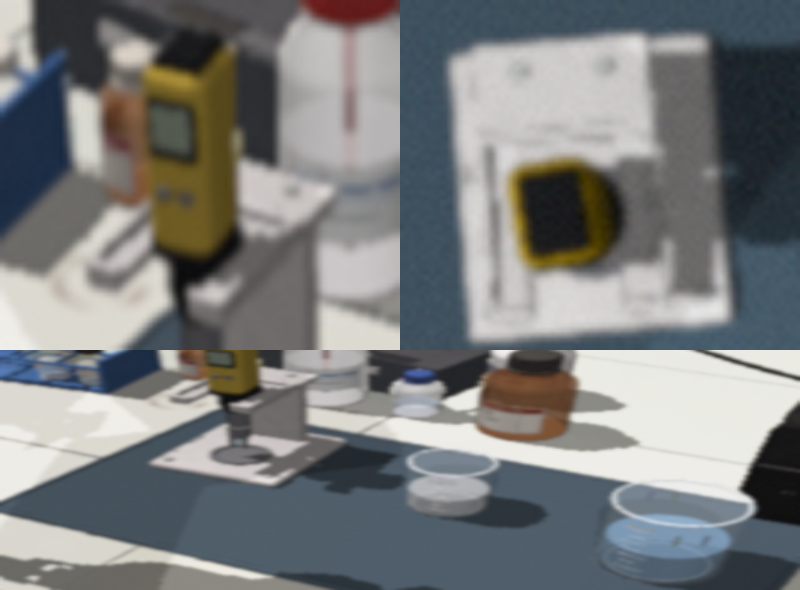

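The tester hangs upright in the fork, with its cap at top crop (560,213), about 1 px from where it began. Both glasses and the bottles stand where they were.

```bash
python3 -c "
from workcell import bot
print(bot.job_done())"
```

```text
the job is handed in; nothing more can be done
None
```

I rinsed the tester in the small beaker, held it in the blue sample for about 2.5 s, and hung it back upright in the stand's fork with the gripper clear. The job was handed in at about 20 s of the 58 s allowed, and no verdict came back.

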